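Clear the decorating turntable and seat its splined chuck

TASK

Pick up the upright brush and with it sweep the four broken chips off the top of the decorating turntable onto the table, then stand the brush back upright on the table. Next lift the square-stemmed chuck onto the turntable's spindle, turn it until its grooves mesh with the ribs, slide it fully home against the sprung collar and keep it pressed down: finish while still holding it there, so that I can tighten the lock screw. Touch the chips with nothing but the brush, and leave the other things on the table where they are.

Things in the scene. Friction and masses are not known exactly. Their poses are not given: they have to be found in the camera images.
- machine: Powered decorating turntable, fixed: low grey housing 180 mm (its x) by 200 mm (its y), flat top 45 mm above the table. Origin: centre of its underside, on the spindle's axis; z up. The four chips lie on its top, two on each side of the spindle, centres 52 to 75 mm from the axis along machine y and within 52 mm along machine x.
- spindle_top (a point): Tip of the upright steel spindle in the machine's middle, 81 mm above the table (36 mm above the machine's top); axes turn with the spindle. Round pilot of 20 mm diameter, tapering over its last 8 mm to 8 mm at the tip. The spindle's angle differs from run to run; it is stiff (2 N m to turn).
- rib_top (a point): Point on the spindle's axis level with the tops of its four ribs, 24 mm above the machine's top, 12 mm below the tip. The ribs run down from here to the machine's top and point along this point's +x, -x, +y and -y: each 8 mm wide, reaching 20 mm from the axis.
- collar (a joint): Travel in m of the dark steel ring round the spindle's foot (64 mm outer, 44 mm inner diameter), held up by a spring. 0 = up, face 14 mm above the machine's top; 0.010 = fully down, a hard stop, face 4 mm above the top. It takes 7 N to start and 13 N at the bottom: the chuck's weight alone does not press it down, and it rises when let go.
- chuck: Bare aluminium painting chuck standing on the table, 115 mm tall, 0.25 to 0.45 kg: a square stem on an octagonal hub 57 mm across (to 41 mm height) and an octagonal foot plate 100 mm across, 7 mm thick. Origin: centre of its underside, z up. Unmeshed it rests on the ribs, underside 24 mm above the machine's top; meshed it meets the raised collar at 14 mm; fully home it is at 4 mm.
- chuck_stem (a point): Point on the axis of the chuck's stem, 93 mm above its underside. The stem is 36 x 36 mm, flat faces across the chuck's x and y, from 46 to 115 mm (top 5 mm a rubber pad). Socket from below: 38 mm deep, bore 22.8 mm, four grooves along the chuck's +x, -x, +y, -y (towards the stem's flats), 1.5 mm play beside each rib (about 7 degrees): fits at any quarter turn.
- brush: Wooden bench brush standing upright on stiff bristles (treat as rigid), 132 mm tall, about 140 g. Bristles 26 mm (its x) by 72 mm (its y), 30 mm high; then a block 30 x 76 mm up to 50 mm; then an upright handle 26 mm (x) by 34 mm (y) to the top. Origin: centre of the bristles' underside, z up. Brush and chuck stand on opposite sides of the machine, either way round.
- chip1: Broken chip of white bisque, a block about 24 x 18 x 12 mm (its x, y, z), 12 g, lying flat on the machine's top to begin with. Origin: centre of its underside.
- chip2: Broken chip of white bisque, a block about 20 x 20 x 14 mm (its x, y, z), 12 g, lying flat on the machine's top to begin with. Origin: centre of its underside.
- chip3: Broken chip of white bisque, a block about 26 x 16 x 13 mm (its x, y, z), 12 g, lying flat on the machine's top to begin with. Origin: centre of its underside.
- chip4: Broken chip of white bisque, a block about 18 x 22 x 12 mm (its x, y, z), 12 g, lying flat on the machine's top to begin with. Origin: centre of its underside.
- cup_left: Bystander: small clear plastic cup, 52 mm wide, 36 mm tall, standing; origin at its underside.
- cup_right: Bystander: another such cup.
- mug: Bystander: unpainted bisque mug, 76 mm wide, 85 mm tall; origin at its underside.
- figure: Bystander: unpainted bisque figurine, 68 mm wide, 92 mm tall; origin at its underside.
- paint_bottle: Bystander: white plastic bottle, 48 mm wide, 125 mm tall; origin at its underside.
- pot_lid: Bystander: flat grey disc lid, 52 mm wide, 10 mm thick, on the table; origin at its underside.
- sanding_block: Bystander: cork block 50 x 30 x 22 mm on the table; origin at its underside.
Mind the look-alikes: they are no part of the job. What is shaped like the chuck but green or purple is not meant.

How it is judged:
By the outcome, as a careful person would: the job done as asked, in the order asked, and still so for the second after the job is handed in, while the arm keeps its last pose, push and grip.
It also fails if it takes over 70 s, if anything falls off the work surface, if the arm or the gripper's body presses on something with over 40 N, if the wrist force passes 120 N, or if a joint passes its speed limit or range.

ROBOT

A 6-joint arm with a two-finger parallel gripper is mounted at the origin on the work surface. World frame = base frame: x ahead of the robot, y to its left, z up, the work surface at z = 0. Lengths are in m, angles in rad, forces in N, time in s.
With the tool pointing down it reaches from about 0.3 to 0.875 m from the base axis. Payload 6.4 kg.
Tool frame: the origin (TCP) lies midway between the tips of the shut fingers; the grasp point (between the pads) lies 19 mm behind it; z points along the fingers, y is the line along which they close (so a half turn about z gives the same grasp; the last joint's range is limited). The gripper opens to 85 mm and grips with 20 to 120 N. Pads are 22 mm wide; open, the fingers measure 114 mm over their backs; the gripper's body (76 mm by 85 mm) begins 54 mm behind the grasp point. The pads swing forward as they close: fully open they stand 13 mm farther back than shut.
Start: joints at [0.99, 0.181, 1.607, -0, 1.354, -0.206], TCP at [0.21, 0.535, 0.231] pointing down, gripper open.
Joint ranges: [-2.99, 2.99], [-0.89, 2.07], [0.3, 2.58], [-1.14, 4.28], [0, 2.63], [-3.12, 3.12]. Speed limits (rad/s): [2.57, 2.57, 3.01, 3.14, 3.14, 3.14].

INTERFACE

Orientations are given as a unit quaternion [w, x, y, z].
In Python, from bench import ctrl gives the robot as it stands. The module is installed in compiled form; this text tells all that it offers.
- The arm moves only by the tool move_arm, never from a script. Its argument "plan" is one flat list of numbers, 6 for each row, row after row: the shift along the world's x, y, z in units of 50 mm (1.0 is 50 mm), then the turn, a rotation vector about the world's x, y, z in rad. A call has 1 to 10 rows; each row is the pose to reach, as a shift and turn from the pose commanded when the call began; what a row does not reach only later rows make up. A row lasts 1/8 s, in which the tool goes at most 62.5 mm and 10.7 degrees, less where a joint would pass 70% of its speed; a pose out of reach is approached as far as the arm can. A call with a gripper value outside its range is refused whole. "grip" is the finger opening in mm, from 0 to 85.4, set as the call begins (left out, the last holds). The fingers move at their own pace and stop on an object; the grip force is fixed at half the most. Time passes only in rows, so rows that repeat a pose let the fingers close. It gives the time, the measured TCP pose, the force, the opening and the grip force at its end, in the units of the state.
- ctrl.get_obs(): the state, without advancing time (a new reading comes with each control period).
- ctrl.camera(name): name is "scene" or "top" or "wrist"; returns a dict with "pixels" (420x560x3 uint8, red, green, blue), "fx", "fy", "cx", "cy" (pixels), "origin" and "attitude" of the camera in the world. Camera axes: x right, y down, z forward; pixel columns grow to the right and rows downward; lengths in m; the calibration is good to about 2 mm. A picture is of the moment at which its call begins. There is no depth.
- ctrl.hand_in(): hands the job in; it is judged then, once.
The state is a dict: "time_s": time; "q": joint angles; "dq": joint speeds; "joint_efforts": joint torques, N m; "eef_pos": TCP position; "eef_rot": TCP orientation; "wrist_force": force on the tool from outside, world axes, zero at the start; "torque": the same for the moment, N m; "opening": opening from 0.0 (shut) to 1.0 (fully open); "grasp_force": force on a finger pad.
Only numpy, scipy, OpenCV 4.12 (cv2) and the standard library are available. Lean on these libraries where they do the work, as an engineer would, in place of code of your own. Each camera call takes 0.05 s, during which the arm holds its last target. There are 200 camera calls.

## Working session

There is one attempt and no reset: what is moved stays moved. The work goes in short steps, Python scripts to look and compute and a tool call to move; the robot and the scene stay as the last step left them, time stands still between calls to the robot, and variables do not carry over. Pictures are saved under pics/ and viewed, at most 10 in all, crops included, and the job is handed in when it is done.

Besides the shell and the picture viewer there is one more tool, called after "Emit:" as name(argument=value, ...), one argument or row to a line, values as JSON. move_arm: Moves the arm, as the interface text tells. Its arguments: {"type":"object","properties":{"plan":{"type":"array"},"grip":{"type":"number"}},"required":["plan"]}

```bash
mkdir -p pics; cat > h.py <<'E'
import numpy as np, cv2
from scipy.spatial.transform import Rotation as R
from bench import ctrl
def cam(n):
    c=ctrl.camera(n); a=np.array(c["attitude"],float)
    c["R"]=R.from_quat(a[[1,2,3,0]]).as_matrix() if a.size==4 else a.reshape(3,3)
    return c
def save(c,f,box=None,s=1):
    im=c["pixels"][:,:,::-1]
    if box: im=im[box[1]:box[3],box[0]:box[2]]
    cv2.imwrite("pics/"+f,cv2.resize(im,None,fx=s,fy=s,interpolation=cv2.INTER_CUBIC))
def ray(c,u,v,z):
    d=c["R"]@np.array([(u-c["cx"])/c["fx"],(v-c["cy"])/c["fy"],1]); o=np.array(c["origin"])
    return o+d*(z-o[2])/d[2]
def proj(c,p):
    q=c["R"].T@(np.array(p)-c["origin"]); return c["cx"]+c["fx"]*q[0]/q[2],c["cy"]+c["fy"]*q[1]/q[2]
E
python3 - <<'E'
from h import *
for n in("top","scene"):
    c=cam(n); save(c,n+"0.png"); print(n,c["origin"],c["attitude"],c["fx"],c["cx"],c["cy"])
o=ctrl.get_obs();print(o)
E
```

```text
top [ 0.42788597 -0.05064125  1.26197735] [ 0.04017887 -0.69797444  0.71361582 -0.04438243] 429.978168066829 276.05997939417836 212.44204596307915
scene [1.03722435 0.53199982 1.05350204] [-0.10949391  0.30820657  0.89093592 -0.31504439] 531.1411214665894 276.80170938304485 208.93735484611005
{'time_s': 0.1, 'q': array([ 9.89691334e-01,  1.81478749e-01,  1.60791027e+00,  2.48940933e-06,
        1.35379345e+00, -2.06333785e-01]), 'dq': array([ 0.00114011, -0.00076631, -0.00088116,  0.00039183,  0.00013978,
        0.00039059]), 'joint_efforts': array([-2.22758831e-04, -4.45880055e+01, -3.52240133e+01, -2.92710602e-04,
        4.09896587e-03,  5.01250156e-06]), 'eef_pos': array([0.21020706, 0.53466593, 0.2304664 ]), 'eef_rot': array([-3.06070817e-04,  1.86291110e-01,  9.82494270e-01, -7.33625206e-04]), 'wrist_force': array([-0.38708076,  0.10726695,  0.39048209]), 'torque': array([0.02892057, 0.0211658 , 0.01278319]), 'grasp_force': 0.0, 'opening': 1.0003785555874183}
```

View pics/top0.png

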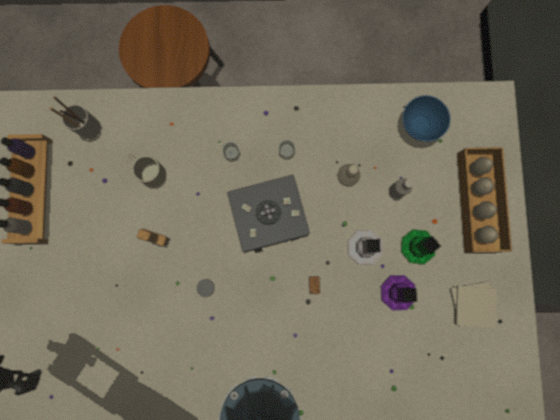

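View pics/scene0.png

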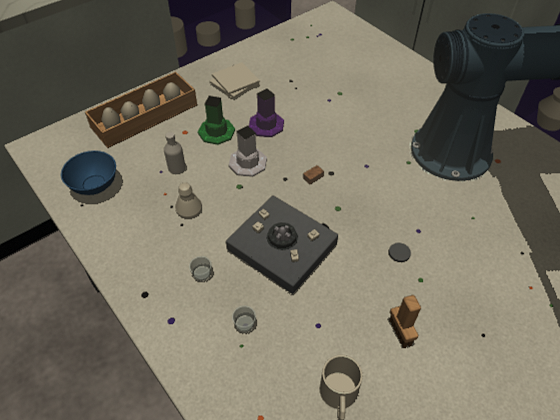

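Top view: the brush is at (153,237). It could be confused with the cork block (314,285) or the crate (25,190). The chuck is the bare one at (365,247), with look-alikes green (420,246), purple (399,293), bottle (402,187) and figurine (349,174). The machine is at (268,212). I choose the orange-wood brush and the bare chuck, and will check both in one crop.

```bash
python3 - <<'E'
from h import *
c=cam("top"); save(c,"top1.png",(125,130,425,300),2.6)
im=c["pixels"]; hsv=cv2.cvtColor(im,cv2.COLOR_RGB2HSV)
def blobs(m,box,z,mn,name):
    k=np.zeros_like(m);k[box[1]:box[3],box[0]:box[2]]=m[box[1]:box[3],box[0]:box[2]]
    for ct in cv2.findContours(k,cv2.RETR_EXTERNAL,cv2.CHAIN_APPROX_NONE)[0]:
        if cv2.contourArea(ct)<mn: continue
        w=np.array([ray(c,u,v,z)[:2] for u,v in ct[:,0]],np.float32)
        (x,y),(a,b),t=cv2.minAreaRect(w); M=cv2.moments(ct)
        print(name,"px",np.round([M['m10']/M['m00'],M['m01']/M['m00']],1),"xy %.3f %.3f size %.3f %.3f ang %.1f"%(x,y,a,b,t))
H,S,V=cv2.split(hsv)
blobs(((V<110)).astype(np.uint8),(220,168,315,255),.045,300,"machine")
blobs(((V>110)).astype(np.uint8),(240,188,302,240),.058,5,"chip")
blobs(((S>90)&(H<22)).astype(np.uint8),(125,220,180,255),.05,20,"brush")
for p in [(153,237),(365,247),(268,212),(245,200)]: print(p,hsv[p[1],p[0]],im[p[1],p[0]])
E
```

```text
machine px [268.  213.6] xy 0.569 -0.038 size 0.193 0.199 ang 13.7
chip px [252.5 232.4] xy 0.519 0.008 size 0.014 0.023 ang 89.0
chip px [294.6 212.5] xy 0.571 -0.111 size 0.020 0.014 ang 88.7
chip px [246.  207.3] xy 0.589 0.025 size 0.026 0.016 ang 57.7
chip px [286.8 200.4] xy 0.607 -0.090 size 0.020 0.017 ang 88.8
chip px [299.9 191.8] xy 0.621 -0.127 size 0.009 0.040 ang 88.3
brush px [151.8 236.8] xy 0.512 0.291 size 0.085 0.029 ang 70.5
(153, 237) [ 20 114  67] [67 57 37]
(365, 247) [26 38 53] [53 52 45]
(268, 212) [12 26 98] [98 92 88]
(245, 200) [20 17 88] [88 86 82]
```

View pics/top1.png

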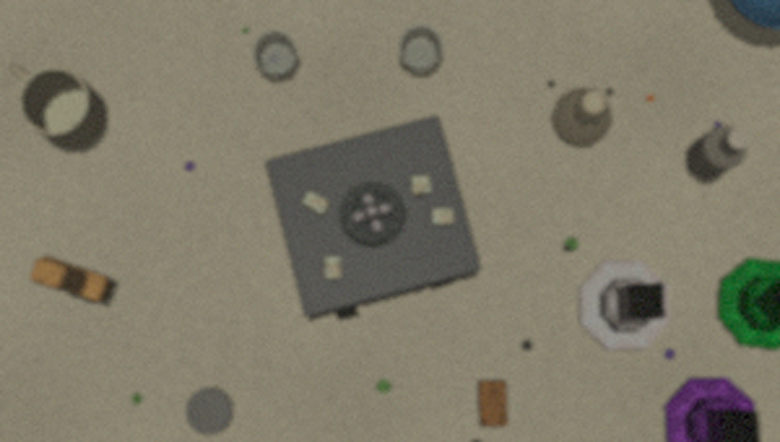

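The crop confirms both. The brush is at crop (75,280), orange with a dark handle top. The bare chuck has a white octagonal plate at (623,305). The machine's corners are near (267,160), (437,117), (478,270) and (308,318), the collar is at (373,213), and there are two chips on each side.

```bash
python3 - <<'E'
from h import *
c=cam("top"); g=lambda x,y,z: ray(c,125+x/2.6,130+y/2.6,z)[:2]
ang=lambda a,b: np.degrees(np.arctan2(*(b-a)[::-1]))
TL,TR,BR,BL=[g(*p,.045) for p in((267,160),(437,117),(478,270),(308,318))]
print("y axis ang",ang(TR,TL),"TL,TR",TL,TR,"x ang",ang(BL,TL),ang(BR,TR),"bl br",BL,BR)
yh=(TL-TR)/np.linalg.norm(TL-TR); xh=np.array([yh[1],-yh[0]])
print("axis from far edge",(TL+TR)/2-.09*xh, "from collar",g(373,213,.059))
print("brush top",g(75,280,.132),"brush ends",g(35,265,.05),g(115,290,.05))
s=c["pixels"];hsv=cv2.cvtColor(s,cv2.COLOR_RGB2HSV)
m=((hsv[:,:,1]<45)&(hsv[:,:,2]>150)).astype(np.uint8)
print("plate",g(623,305,.007)); print("stem top corners",[g(*p,.115).round(3) for p in((632,286),(662,283),(664,317),(634,318))])
print("spindle tip", g(370,200,.081), ray(c,268.5,211.9,.069))
s=cam("scene")
for p in((411,298),): print("brush top scene",ray(s,*p,.132))
C=(TL+TR)/2-.09*xh
for y in(.071,-.071):
  for x in(.085,-.085): print("sweep",x,y,(C+x*xh+y*yh).round(3))
E
```

```text
y axis ang 103.1847613945437 TL,TR [0.63747983 0.07770153] [ 0.68168558 -0.11099638] x ang 13.79640746865926 13.216611096796846 bl br [0.46299387 0.03485527] [ 0.51098805 -0.15108534]
axis from far edge [ 0.57195514 -0.0371757 ] from collar [ 0.5743788  -0.03805797]
brush top [0.50394339 0.26333003] brush ends [0.52669914 0.32961047] [0.49767945 0.24278162]
plate [ 0.47072945 -0.31552111]
stem top corners [array([ 0.486, -0.303]), array([ 0.489, -0.334]), array([ 0.454, -0.334]), array([ 0.454, -0.303])]
spindle tip [ 0.58572091 -0.03537603] [ 0.57322365 -0.03827135  0.069     ]
brush top scene [0.50755919 0.28652555 0.132     ]
sweep 0.085 0.071 [0.639 0.051]
sweep -0.085 0.071 [0.473 0.013]
sweep 0.085 -0.071 [ 0.671 -0.087]
sweep -0.085 -0.071 [ 0.505 -0.126]
```

Emit:
move_arm(
  plan=[5.94,-4.96,1.4,0,0,-1.53,5.94,-4.96,1.4,0,0,-1.53,5.94,-4.96,1.4,0,0,-1.53,5.94,-4.96,1.4,0,0,-1.53,5.94,-4.96,1.4,0,0,-1.53,5.94,-4.96,1.4,0,0,-1.53,5.94,-4.96,1.4,0,0,-1.53,5.94,-4.96,1.4,0,0,-1.53,5.94,-4.96,1.4,0,0,-1.53],
  grip=85,
)

```text
time_s: 1.38
eef_pos: [0.5076, 0.2867, 0.301]
eef_rot: [-0.0, 0.815, 0.579, -0.0]
wrist_force: [-0.4, -0.6, -1.1]
opening: 0.997
grasp_force: 0.0
```

```bash
python3 - <<'E'
from h import *
c=cam("wrist"); save(c,"w1.png"); print(c["origin"],c["R"].round(3),c["fx"],c["cx"],c["cy"])
o=ctrl.get_obs();print(o["eef_pos"],o["q"],o["eef_rot"])
hsv=cv2.cvtColor(c["pixels"],cv2.COLOR_RGB2HSV)
m=((hsv[:,:,1]>95)&(hsv[:,:,0]<24)).astype(np.uint8)
for ct in cv2.findContours(m,cv2.RETR_EXTERNAL,cv2.CHAIN_APPROX_NONE)[0]:
    if cv2.contourArea(ct)>200: print(cv2.minAreaRect(ct),cv2.contourArea(ct))
E
```

```text
[0.53144095 0.35417361 0.44298276] [[ 0.945 -0.314 -0.094]
 [-0.328 -0.905 -0.27 ]
 [-0.001  0.286 -0.958]] 312.23765731452994 282.7569996365729 211.26948208302562
[0.50739089 0.28702951 0.30106951] [3.11297490e-01 1.49203439e-01 1.50242173e+00 7.30009743e-05
 1.49039379e+00 6.44709026e-01] [-9.91724846e-05  8.14639210e-01  5.79968025e-01 -1.92155697e-04]
((286.0, 170.0), (58.0, 24.0), 90.0) 1247.5
```

View pics/w1.png

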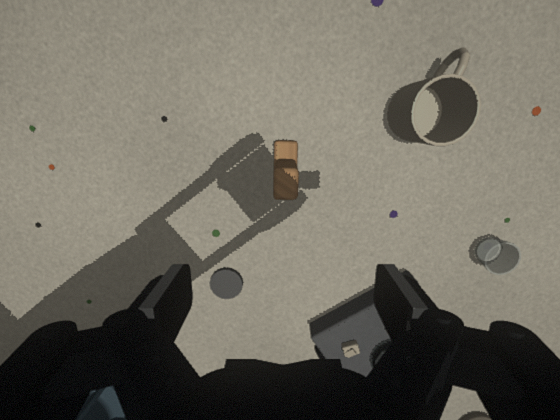

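The view shows the brush at (286,170), aligned with the image's vertical. Its block end is at row 140 and its handle top's lower edge at row 199. The lid is at (226,283), the mug at (440,110), and the machine at lower right.

```bash
python3 - <<'E'
from h import *
c=cam("wrist"); a=np.radians(70.9); yh=np.array([np.cos(a),np.sin(a)])
A=ray(c,286,140.5,.05)[:2]; B=ray(c,286,199.5,.132)[:2]
print("block end->centre",A-.038*yh,"handle edge->centre",B+.017*yh)
for u in(274,298): print(ray(c,u,145,.05)[:2])
for u in(274,298): print(ray(c,u,190,.132)[:2])
E
```

```text
block end->centre [0.51355756 0.29230625] handle edge->centre [0.51340564 0.29367935]
[0.51022114 0.32791977]
[0.53823951 0.31822833]
[0.49952604 0.29106021]
[0.52263449 0.28306926]
```

Emit:
move_arm(
  plan=[0.12,0.12,-1.0,0,0,0,0.12,0.12,-2.0,0,0,0,0.12,0.12,-3.2,0,0,0,0.12,0.12,-4.1,0,0,0,0.12,0.12,-4.44,0,0,0,0.12,0.12,-4.44,0,0,0],
)

```text
time_s: 2.22
eef_pos: [0.513, 0.2933, 0.0789]
eef_rot: [-0.0, 0.814, 0.58, -0.001]
wrist_force: [0.6, 0.2, 0.6]
opening: 0.996
grasp_force: 0.0
```

Emit:
move_arm(
  plan=[0,0,0,0,0,0,0,0,0,0,0,0,0,0,0,0,0,0,0,0,0,0,0,0,0,0,0,0,0,0,0,0,0,0,0,0,0,0,0,0,0,0,0,0,0,0,0,0],
  grip=10,
)

```text
time_s: 3.22
eef_pos: [0.5141, 0.2934, 0.0805]
eef_rot: [0.0, 0.815, 0.58, 0.001]
wrist_force: [-2.4, -0.8, 6.5]
opening: 0.299
grasp_force: 59.0
```

Emit:
move_arm(
  plan=[0,0,1.0,0,0,0,0,0,2.3,0,0,0,0.6,-1.1,2.3,0,0,0.14,1.2,-2.2,2.3,0,0,0.28,1.8,-3.3,2.3,0,0,0.42,2.3,-4.3,2.3,0,0,0.564,2.51,-4.86,2.3,0,0,0.564,2.51,-4.86,2.3,0,0,0.564],
)

```text
time_s: 4.22
eef_pos: [0.6394, 0.0474, 0.1937]
eef_rot: [-0.0, 0.623, 0.782, -0.0]
wrist_force: [-0.5, 0.3, -0.4]
opening: 0.295
grasp_force: 59.2
```

```bash
python3 - <<'E'
from h import *
a=cam("wrist");b=cam("scene")
im=np.hstack([cv2.resize(a["pixels"],(400,300)),cv2.resize(b["pixels"][120:330,150:430],(400,300))])
cv2.imwrite("pics/w2.png",im[:,:,::-1]); o=ctrl.get_obs(); print(o["eef_pos"],o["eef_rot"],o["wrist_force"],o["q"])
E
```

```text
[0.63851921 0.05020346 0.19376053] [-6.22560248e-04  6.21590336e-01  7.83342227e-01 -1.47362400e-04] [ 0.0878802   0.46092962 -1.41940684] [-1.06722402e-01  3.56911395e-01  1.46638592e+00  4.30093929e-04
  1.31950517e+00 -3.36083072e-01]
```

View pics/w2.png

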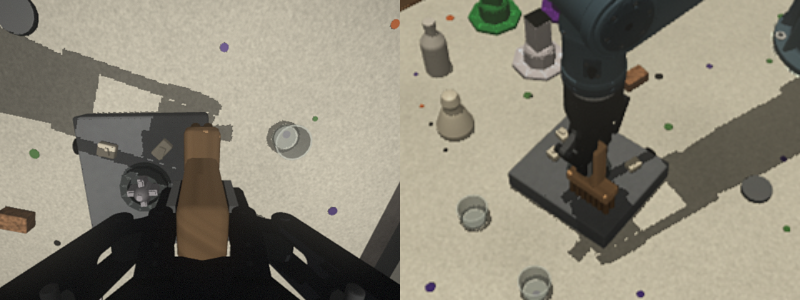

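The wrist view shows the brush held upright, square to the machine, over its far-left margin. The chips on that side lie ahead of it at (108,148) and (162,150), and the collar is at (145,187).

Emit:
move_arm(
  plan=[0,0,-0.8,0,0,0,0,0,-1.33,0,0,0,0,0,-1.33,0,0,0,-0.39,-0.09,-1.33,0,0,0,-0.78,-0.18,-1.33,0,0,0,-1.17,-0.27,-1.33,0,0,0,-1.56,-0.365,-1.33,0,0,0,-1.95,-0.456,-1.33,0,0,0,-2.3,-0.54,-1.33,0,0,0,-2.6,-0.61,-1.33,0,0,0],
)

```text
time_s: 5.58
eef_pos: [0.5083, 0.0206, 0.1284]
eef_rot: [0.0, 0.621, 0.784, 0.0]
wrist_force: [0.3, 0.6, -2.2]
opening: 0.295
grasp_force: 59.3
```

Emit:
move_arm(
  plan=[-0.25,-0.06,0,0,0,0,-0.5,-0.12,0,0,0,0,-0.75,-0.175,0,0,0,0,-1.0,-0.235,0,0,0,0,-1.25,-0.29,0,0,0,0,-1.35,-0.315,0,0,0,0,-1.35,-0.315,0,0,0,0],
)

```text
time_s: 6.45
eef_pos: [0.4414, 0.0037, 0.1279]
eef_rot: [0.0, 0.621, 0.783, 0.0]
wrist_force: [0.2, 0.3, -1.4]
opening: 0.299
grasp_force: 59.3
```

```bash
python3 - <<'E'
from h import *
a=cam("top");b=cam("scene")
im=np.hstack([cv2.resize(a["pixels"][150:300,180:380],(400,300)),cv2.resize(b["pixels"][120:330,150:430],(400,300))])
cv2.imwrite("pics/w3.png",im[:,:,::-1]); o=ctrl.get_obs(); print(o["eef_pos"],o["eef_rot"],o["wrist_force"],o["time_s"])
E
```

```text
[0.44187863 0.0037506  0.12796663] [2.81405234e-04 6.21359308e-01 7.83525686e-01 1.75318269e-04] [ 1.34574223  0.37987421 -1.3554938 ] 6.55
```

View pics/w3.png

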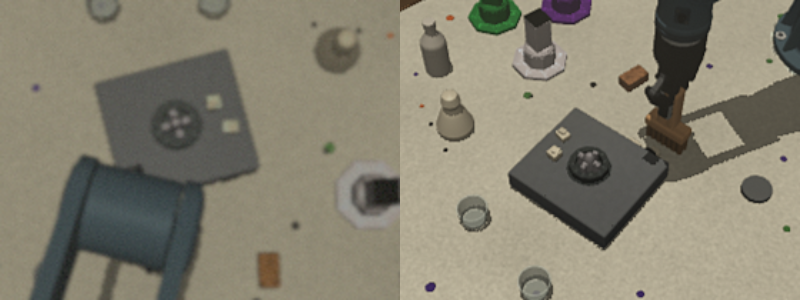

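The left half of the top is clear. Only the two right-hand chips remain, at (213,102) and (230,126) in the left panel. Now the right side.

Emit:
move_arm(
  plan=[0,0,0.8,0,0,0,0,0,1.4,0,0,0,1.1,-0.44,1.4,0,0,0,2.2,-0.88,1.4,0,0,0,3.3,-1.32,1.4,0,0,0,4.3,-1.7,1.4,0,0,0,4.61,-1.83,1.4,0,0,0,4.61,-1.83,0.7,0,0,0,4.61,-1.83,0,0,0,0,4.61,-1.83,0,0,0,0],
)

```text
time_s: 7.8
eef_pos: [0.6713, -0.0874, 0.1253]
eef_rot: [-0.002, 0.621, 0.784, -0.001]
wrist_force: [0.5, 0.7, -0.9]
opening: 0.295
grasp_force: 60.0
```

Emit:
move_arm(
  plan=[-0.39,-0.09,0,0,0,0,-0.78,-0.18,0,0,0,0,-1.17,-0.27,0,0,0,0,-1.56,-0.365,0,0,0,0,-1.95,-0.456,0,0,0,0,-2.3,-0.54,0,0,0,0,-2.6,-0.61,0,0,0,0,-2.85,-0.67,0,0,0,0,-3.1,-0.73,0,0,0,0,-3.35,-0.785,0,0,0,0],
)

```text
time_s: 9.05
eef_pos: [0.5038, -0.1271, 0.1278]
eef_rot: [0.0, 0.621, 0.784, -0.0]
wrist_force: [-0.1, -0.1, -1.4]
opening: 0.298
grasp_force: 59.9
```

Emit:
move_arm(
  plan=[-0.25,-0.06,0,0,0,0,-0.5,-0.12,0,0,0,0,-0.6,-0.14,0,0,0,0,-0.6,-0.14,0,0,0,0,-0.6,-0.14,1.4,0,0,0,-0.6,-0.14,1.4,0,0,0],
)

```text
time_s: 9.8
eef_pos: [0.4775, -0.1353, 0.2024]
eef_rot: [0.004, 0.621, 0.784, 0.001]
wrist_force: [-0.5, -0.7, -1.5]
opening: 0.298
grasp_force: 60.2
```

```bash
python3 - <<'E'
from h import *
a=cam("top");b=cam("scene")
im=np.hstack([cv2.resize(a["pixels"][150:300,180:380],(400,300)),cv2.resize(b["pixels"][120:330,150:430],(400,300))])
cv2.imwrite("pics/w4.png",im[:,:,::-1]); o=ctrl.get_obs(); print(o["eef_pos"],o["eef_rot"],o["wrist_force"],o["time_s"])
E
```

```text
[ 0.47567464 -0.13432016  0.19923099] [1.73947377e-03 6.21177376e-01 7.83668007e-01 3.10050484e-04] [-0.17136271 -0.91360071 -2.12862696] 9.9
```

View pics/w4.png

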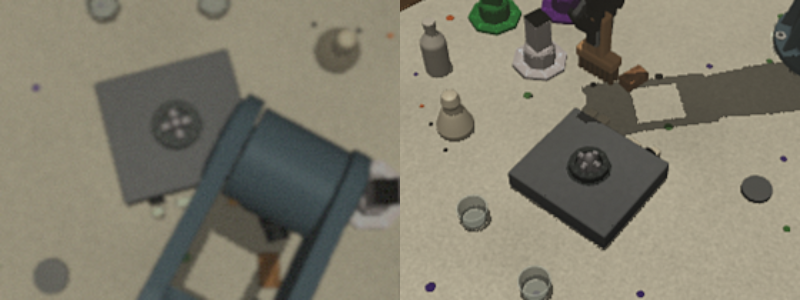

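The top is clear; two chips show on the table at (157,207) and (183,200) in the left panel. Returning the brush to its original spot.

Emit:
move_arm(
  plan=[0.1,1.2,0.1,0,0,-0.1,0.2,2.4,0.1,0,0,-0.2,0.3,3.6,0.1,0,0,-0.3,0.4,4.8,0.1,0,0,-0.4,0.5,6.0,0.1,0,0,-0.5,0.6,7.2,0.1,0,0,-0.564,0.76,8.2,0.1,0,0,-0.564,0.76,8.55,0.1,0,0,-0.564,0.76,8.55,0.1,0,0,-0.564],
)

```text
time_s: 11.02
eef_pos: [0.5114, 0.294, 0.201]
eef_rot: [-0.0, 0.814, 0.581, -0.001]
wrist_force: [0.7, -0.4, -1.5]
opening: 0.3
grasp_force: 59.9
```

Emit:
move_arm(
  plan=[0,0,-1.0,0,0,0,0,0,-1.9,0,0,0,0,0,-2.25,0,0,0,0,0,-2.36,0,0,0,0,0,-2.42,0,0,0,0,0,-2.44,0,0,0,0,0,-2.44,0,0,0],
)

```text
time_s: 11.9
eef_pos: [0.5132, 0.2939, 0.0819]
eef_rot: [0.0, 0.815, 0.58, 0.001]
wrist_force: [-0.5, -0.2, -1.6]
opening: 0.3
grasp_force: 59.8
```

Emit:
move_arm(
  plan=[0,0,-0.02,0,0,0,0,0,-0.04,0,0,0,0,0,-0.04,0,0,0],
)

```text
time_s: 12.28
eef_pos: [0.5124, 0.2936, 0.0787]
eef_rot: [-0.0, 0.815, 0.58, -0.0]
wrist_force: [1.0, -0.0, -2.1]
opening: 0.297
grasp_force: 59.8
```

Emit:
move_arm(
  plan=[0,0,0,0,0,0,0,0,0,0,0,0,0,0,0,0,0,0,0,0,0,0,0,0,0,0,0,0,0,0],
  grip=85,
)

```text
time_s: 12.9
eef_pos: [0.5125, 0.2936, 0.0788]
eef_rot: [0.0, 0.815, 0.58, 0.0]
wrist_force: [-0.1, 0.4, -0.0]
opening: 0.995
grasp_force: 0.0
```

Emit:
move_arm(
  plan=[0,0,0.4,0,0,0,0,0,1.2,0,0,0,0,0,2.4,0,0,0,0,0,3.6,0,0,0,0,0,4.4,0,0,0],
)

```text
time_s: 13.52
eef_pos: [0.5132, 0.2939, 0.3043]
eef_rot: [0.001, 0.815, 0.58, 0.003]
wrist_force: [-0.1, -0.7, 0.8]
opening: 0.995
grasp_force: 0.0
```

```bash
python3 - <<'E'
from h import *
a=cam("top");b=cam("wrist")
hsv=cv2.cvtColor(b["pixels"],cv2.COLOR_RGB2HSV)
m=((hsv[:,:,1]>95)&(hsv[:,:,0]<24)).astype(np.uint8)
for ct in cv2.findContours(m,cv2.RETR_EXTERNAL,cv2.CHAIN_APPROX_NONE)[0]:
    if cv2.contourArea(ct)>200: print(cv2.minAreaRect(ct),cv2.contourArea(ct))
im=a["pixels"][130:300,220:420]
im=cv2.resize(im,None,fx=3.4,fy=3.4,interpolation=cv2.INTER_CUBIC)
cv2.imwrite("pics/w5.png",im[:,:,::-1]); o=ctrl.get_obs(); print(o["eef_pos"],o["q"],o["time_s"])
E
```

```text
((279.0, 178.5), (57.0, 22.0), 90.0) 1185.5
[0.5150273  0.29459235 0.30712884] [3.19694507e-01 1.60312568e-01 1.47792406e+00 1.50237095e-05
 1.49081886e+00 6.53420901e-01] 13.625
```

View pics/w5.png

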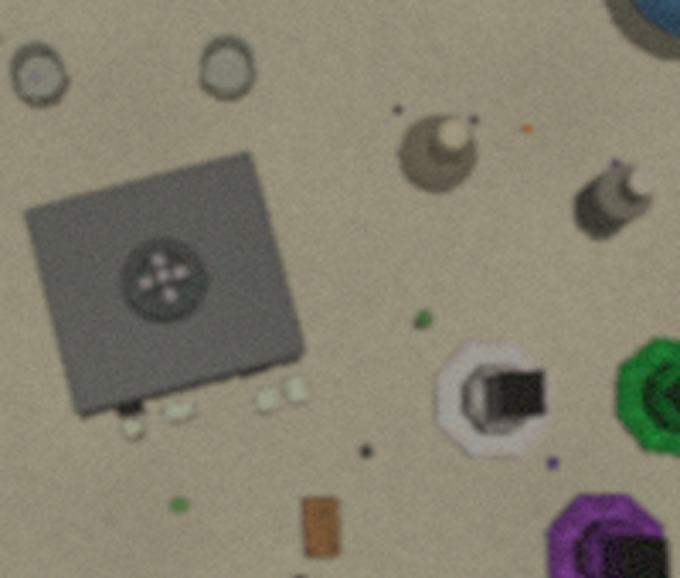

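All four chips are on the table in front of the machine at (133,428), (180,410), (268,398) and (297,388). The brush stands at its old spot, and nothing else has moved. Next: a close look at the spindle, then the chuck.

Emit:
move_arm(
  plan=[0.2,-1.2,0,0,0,0.1,0.4,-2.4,0,0,0,0.2,0.6,-3.6,0,0,0,0.3,0.8,-4.8,0,0,0,0.38,1.0,-6.0,-0.4,0,0,0.38,1.19,-6.63,-1.0,0,0,0.38,1.19,-6.63,-1.0,0,0,0.38,1.19,-6.63,-1.0,0,0,0.38],
)

```text
time_s: 14.62
eef_pos: [0.5719, -0.0374, 0.2494]
eef_rot: [-0.0, 0.691, 0.723, 0.0]
wrist_force: [0.3, -0.2, -0.5]
opening: 0.993
grasp_force: 0.0
```

```bash
python3 - <<'E'
from h import *
b=cam("wrist"); u,v=map(int,proj(b,(.573,-.038,.069)));print(u,v)
np.savez("spin.npz",**{k:np.array(b[k]) for k in("fx","fy","cx","cy","origin","R")})
print(u-50,v-45)
save(b,"w6.png",(u-50,v-45,u+50,v+45),6); o=ctrl.get_obs(); print(o["eef_pos"],o["eef_rot"],o["q"])
E
```

```text
283 189
233 144
[ 0.57226331 -0.03705282  0.24998623] [5.24508237e-04 6.90348829e-01 7.23476326e-01 4.75039052e-04] [-2.71745212e-01  1.60867096e-01  1.59161455e+00  3.50130445e-04
  1.38773822e+00 -3.18662366e-01]
```

View pics/w6.png

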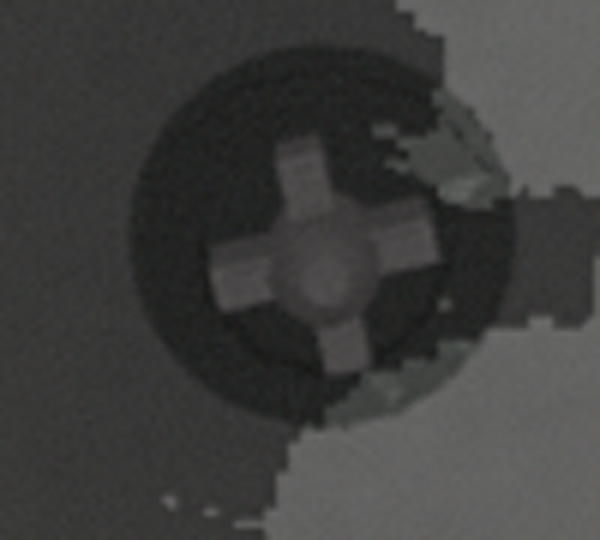

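The crop shows the cross of ribs clearly: rib ends at about (214,277), (436,231), (302,148) and (348,373), centre (325,257).

```bash
python3 - <<'E'
from h import *
b=dict(np.load("spin.npz")); g=lambda x,y,z: ray(b,233+x/6,144+y/6,z)[:2]
P=[g(*p,.069) for p in((214,277),(436,231),(302,148),(348,373))]
ang=lambda a,b: np.degrees(np.arctan2(*(b-a)[::-1]))
print(ang(P[0],P[1]),ang(P[3],P[2]),[np.linalg.norm(P[0]-P[1]),np.linalg.norm(P[2]-P[3])])
print("centre",(P[0]+P[1])/2,(P[2]+P[3])/2,"collar",g(322,233,.059),"tip",g(326,280,.081))
E
```

```text
14.585994812413801 104.20193238583325 [np.float64(0.03976710699048146), np.float64(0.04114992551040701)]
centre [ 0.57615523 -0.03453397] [ 0.57637099 -0.03602649] collar [ 0.57572969 -0.03280858] tip [ 0.57633212 -0.03645079]
```

Emit:
move_arm(
  plan=[-0.3,-0.9,0.4,0,0,0,-0.7,-2.0,1.0,0,0,0,-1.1,-3.1,1.0,0,0,0,-1.5,-4.2,1.0,0,0,0,-1.9,-5.2,1.0,0,0,0,-2.04,-5.55,1.0,0,0,0,-2.04,-5.55,1.0,0,0,0,-2.04,-5.55,1.0,0,0,0],
)

```text
time_s: 15.68
eef_pos: [0.4709, -0.3137, 0.2992]
eef_rot: [0.0, 0.69, 0.724, 0.0]
wrist_force: [-0.5, 0.4, 0.1]
opening: 0.996
grasp_force: 0.0
```

```bash
python3 - <<'E'
from h import *
b=cam("wrist"); u,v=map(int,proj(b,(.471,-.3155,.06)));print(u,v)
np.savez("ch.npz",**{k:np.array(b[k]) for k in("fx","fy","cx","cy","origin","R")})
print(u-65,v-55)
save(b,"w7.png",(u-65,v-55,u+65,v+45),6); o=ctrl.get_obs(); print(o["eef_pos"],o["eef_rot"],o["q"])
E
```

```text
282 179
217 124
[ 0.47093124 -0.31360552  0.29913097] [1.29172712e-04 6.89797895e-01 7.24001922e-01 2.54943357e-04] [-7.97525673e-01  1.10721779e-01  1.54906294e+00  5.21003121e-04
  1.48156828e+00 -8.45948556e-01]
```

View pics/w7.png

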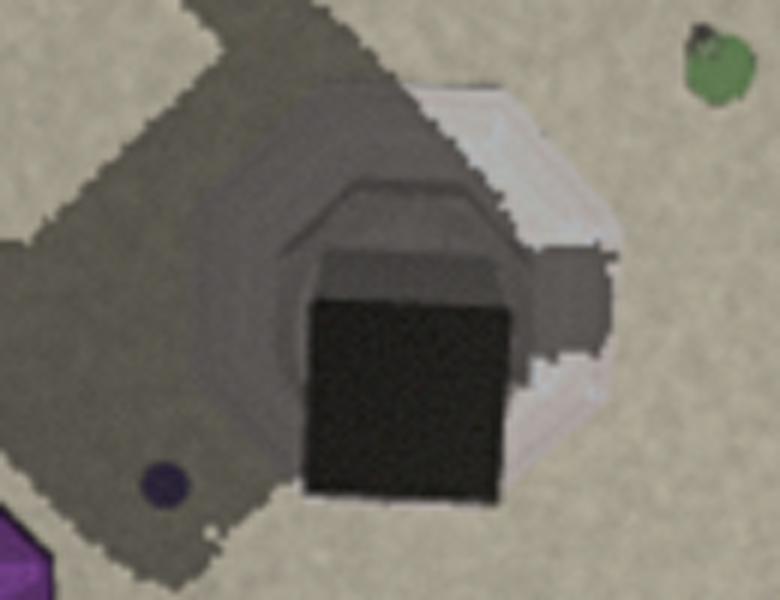

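The crop shows the chuck's black stem top with corners (310,298), (510,310), (497,503) and (303,493), on the bare grey-white hub and plate.

```bash
python3 - <<'E'
from h import *
b=dict(np.load("ch.npz")); g=lambda x,y,z: ray(b,217+x/6,124+y/6,z)[:2]
P=[g(*p,.115) for p in((310,298),(510,310),(497,503),(303,493))]
ang=lambda a,b: np.degrees(np.arctan2(*(b-a)[::-1]))
print(ang(P[0],P[1]),ang(P[3],P[2]),ang(P[3],P[0]),ang(P[2],P[1]),np.mean(P,0))
print([np.linalg.norm(P[i]-P[(i+1)%4]) for i in range(4)])
print("plate",(g(192,290,.007)+g(622,290,.007))/2, g(460,86,.007))
r=R.from_quat([.6898,.7240,.00025,.00013]).as_matrix(); print("tool y ang",np.degrees(np.arctan2(r[1,1],r[0,1])))
E
```

```text
-0.6921553115860001 -0.29802491412151716 89.99267446617388 89.95760394554007 [ 0.47278349 -0.316871  ]
[np.float64(0.035180180390899665), np.float64(0.03531487817777138), np.float64(0.03515650384916115), np.float64(0.035556982439347073)]
plate [ 0.47373787 -0.31470528] [ 0.48337492 -0.26777956]
tool y ang 2.771441313534998
```

Emit:
move_arm(
  plan=[0.04,-0.05,-1.0,0,0,-0.05,0.04,-0.05,-2.0,0,0,-0.05,0.04,-0.05,-3.2,0,0,-0.05,0.04,-0.05,-4.1,0,0,-0.05,0.04,-0.05,-4.48,0,0,-0.05,0.04,-0.05,-4.48,0,0,-0.05],
)

```text
time_s: 16.48
eef_pos: [0.4721, -0.3168, 0.0743]
eef_rot: [-0.001, 0.708, 0.706, 0.0]
wrist_force: [0.2, 0.4, 0.3]
opening: 0.995
grasp_force: 0.0
```

Emit:
move_arm(
  plan=[0,0,0,0,0,0,0,0,0,0,0,0,0,0,0,0,0,0,0,0,0,0,0,0,0,0,0,0,0,0,0,0,0,0,0,0,0,0,0,0,0,0,0,0,0,0,0,0],
  grip=15,
)

```text
time_s: 17.48
eef_pos: [0.473, -0.3188, 0.0764]
eef_rot: [0.001, 0.709, 0.706, 0.0]
wrist_force: [1.3, 0.8, 7.3]
opening: 0.413
grasp_force: 61.5
```

Emit:
move_arm(
  plan=[0,0,0.5,0,0,0,0,0,1.4,0,0,0,0,0,2.4,0,0,0,0,0,3.0,0,0,0,0,0,3.0,0,0,0],
)

```text
time_s: 18.1
eef_pos: [0.4729, -0.3189, 0.227]
eef_rot: [0.002, 0.709, 0.706, -0.0]
wrist_force: [-0.2, 0.7, -4.4]
opening: 0.414
grasp_force: 61.6
```

```bash
python3 - <<'E'
from h import *
o=ctrl.get_obs(); print(o["eef_pos"],o["eef_rot"],o["wrist_force"],o["torque"],o["opening"]*85.4,o["q"])
r=R.from_quat(np.array(o["eef_rot"])[[1,2,3,0]]).as_matrix(); print(np.degrees(np.arctan2(r[1,1],r[0,1])))
E
```

```text
[ 0.47285916 -0.31886263  0.22703848] [ 2.40818181e-03  7.08543000e-01  7.05663528e-01 -5.04064522e-05] [-0.17216496  0.7356737  -4.38836278] [-0.05222939  0.03627817  0.02579426] 35.34530205754454 [-8.01316073e-01  1.70866122e-01  1.62731702e+00 -3.48815718e-05
  1.33859221e+00 -7.97235925e-01]
-0.23298782984873204
```

Emit:
move_arm(
  plan=[0.35,0.95,0,0,0,0.06,0.7,1.9,0,0,0,0.12,1.05,2.85,0,0,0,0.18,1.4,3.8,0,0,0,0.255,1.75,4.7,0,0,0,0.255,2.0,5.4,0,0,0,0.255,2.08,5.63,0,0,0,0.255,2.08,5.63,-0.6,0,0,0.255,2.08,5.63,-1.1,0,0,0.255,2.08,5.63,-1.1,0,0,0.255],
)

```text
time_s: 19.35
eef_pos: [0.573, -0.0364, 0.1657]
eef_rot: [-0.004, 0.613, 0.79, -0.002]
wrist_force: [-1.0, -0.1, -3.9]
opening: 0.418
grasp_force: 61.3
```

```bash
python3 - <<'E'
from h import *
b=cam("wrist"); t=cam("top")
im=np.hstack([cv2.resize(b["pixels"],(400,300)),cv2.resize(t["pixels"][160:265,210:350],(400,300),interpolation=cv2.INTER_CUBIC)])
cv2.imwrite("pics/w8.png",im[:,:,::-1])
o=ctrl.get_obs(); print(o["eef_pos"],o["eef_rot"],o["wrist_force"],o["torque"])
r=R.from_quat(np.array(o["eef_rot"])[[1,2,3,0]]).as_matrix(); print(np.degrees(np.arctan2(r[1,1],r[0,1])))
E
```

```text
[ 0.57558514 -0.03692447  0.16928065] [-6.02580493e-04  6.13335815e-01  7.89821938e-01 -3.49716427e-04] [ 1.08960702 -0.62123767 -2.62515628] [-0.0248638  -0.03472334  0.00146845]
14.337803953612175
```

Emit:
move_arm(
  plan=[0.02,-0.01,-0.1,0,0,0,0.02,-0.01,-0.2,0,0,0,0.02,-0.01,-0.3,0,0,0,0.02,-0.01,-0.35,0,0,0,0.02,-0.01,-0.35,0,0,0],
)

```text
time_s: 20.08
eef_pos: [0.5768, -0.0368, 0.152]
eef_rot: [-0.0, 0.613, 0.79, -0.0]
wrist_force: [-0.0, -0.3, -4.1]
opening: 0.415
grasp_force: 61.5
```

```bash
cat > s.py <<'E'
from h import *
o=ctrl.get_obs(); r=R.from_quat(np.array(o["eef_rot"])[[1,2,3,0]]).as_matrix()
print(np.round(o["eef_pos"],4),np.round(o["wrist_force"],1),np.round(o["torque"],2),np.degrees(np.arctan2(r[1,1],r[0,1])),"tilt",r[:2,2].round(3),o["opening"]*85.4,o["time_s"])
E
python3 s.py
```

```text
[ 0.5768 -0.0368  0.152 ] [-0.  -0.3 -4.1] [ 0.   -0.05 -0.06] 14.386880858327494 tilt [-0.001  0.   ] 35.4502321844467 20.075
```

Emit:
move_arm(
  plan=[0,0,-0.06,0,0,0,0,0,-0.12,0,0,0,0,0,-0.18,0,0,0,0,0,-0.22,0,0,0,0,0,-0.22,0,0,0],
)

```text
time_s: 20.7
eef_pos: [0.5769, -0.0369, 0.141]
eef_rot: [-0.0, 0.613, 0.79, -0.0]
wrist_force: [0.6, 0.2, -3.7]
opening: 0.416
grasp_force: 61.5
```

```bash
python3 s.py
```

```text
[ 0.5769 -0.0369  0.141 ] [ 0.6  0.2 -3.7] [-0.    0.   -0.03] 14.378912437269337 tilt [-0.  0.] 35.49819185347099 20.7
```

Emit:
move_arm(
  plan=[0,0,-0.06,0,0,0,0,0,-0.12,0,0,0,0,0,-0.18,0,0,0,0,0,-0.24,0,0,0,0,0,-0.3,0,0,0,0,0,-0.3,0,0,0],
)

```text
time_s: 21.45
eef_pos: [0.5772, -0.0371, 0.1273]
eef_rot: [0.0, 0.613, 0.79, -0.0]
wrist_force: [-3.9, 0.0, 7.0]
opening: 0.414
grasp_force: 62.8
```

```bash
python3 s.py
```

```text
[ 0.5772 -0.0371  0.1273] [-3.9  0.   7. ] [ 0.14  0.95 -0.03] 14.382740852731414 tilt [ 0. -0.] 35.31671668802666 21.45
```

Emit:
move_arm(
  plan=[0,0,-0.03,0,0,0,0,0,-0.06,0,0,0,0,0,-0.06,0,0,0,0,0,-0.06,0,0,0],
)

```text
time_s: 21.95
eef_pos: [0.5773, -0.0371, 0.1254]
eef_rot: [0.0, 0.613, 0.79, -0.0]
wrist_force: [-7.0, -0.0, 13.3]
opening: 0.414
grasp_force: 63.7
```

```bash
python3 s.py
```

```text
[ 0.5773 -0.0371  0.1254] [-7.  -0.  13.3] [ 0.19  1.61 -0.02] 14.392017731127451 tilt [ 0.001 -0.001] 35.317030721622906 21.95
```

Emit:
move_arm(
  plan=[-0.02,0,-0.02,0,0,0,-0.02,0,-0.05,0,0,0,-0.02,0,-0.05,0,0,0,-0.02,0,-0.05,0,0,0],
)

```text
time_s: 22.45
eef_pos: [0.5772, -0.0372, 0.1253]
eef_rot: [0.001, 0.613, 0.79, 0.0]
wrist_force: [-10.8, 1.8, 27.4]
opening: 0.409
grasp_force: 65.3
```

```bash
python3 s.py
```

```text
[ 0.5772 -0.0372  0.1253] [-10.8   1.8  27.4] [ 0.51  2.58 -0.08] 14.400988204311759 tilt [ 0.003 -0.001] 34.95459524625561 22.45
```

Emit:
move_arm(
  plan=[-0.03,0,0.01,0,0,0,-0.03,0,0.01,0,0,0,-0.03,0,0.01,0,0,0,-0.03,0,0.01,0,0,0,-0.03,0,0.01,0,0,0,-0.03,0,0.01,0,0,0],
)

```text
time_s: 23.2
eef_pos: [0.5769, -0.0372, 0.1254]
eef_rot: [0.003, 0.613, 0.79, 0.001]
wrist_force: [-4.4, 1.1, 19.1]
opening: 0.412
grasp_force: 64.2
```

```bash
python3 s.py; python3 - <<'E'
from h import *
# plate centre/height check: white chuck plate left from old spot; brush & bystander check in the top view
c=cam("top"); hsv=cv2.cvtColor(c["pixels"],cv2.COLOR_RGB2HSV)
m=((hsv[:,:,1]>90)&(hsv[:,:,0]<22)).astype(np.uint8); k=np.zeros_like(m); k[220:255,125:180]=m[220:255,125:180]
print("brush",np.argwhere(k).mean(0),k.sum())
# plate silhouette top at home z=.056 in the scene view: two-view check
s=cam("scene"); print(proj(s,(.576,-.036,.056)))
E
```

```text
[ 0.5769 -0.0372  0.1254] [-4.4  1.1 19.1] [ 0.54  1.33 -0.03] 14.386470675135834 tilt [ 0.006 -0.001] 35.204830838764586 23.2
brush [237.05947955 151.87732342] 269
(np.float64(281.32055055875173), np.float64(234.07306905717397))
```

```bash
python3 -c "
from bench import ctrl; print(ctrl.hand_in())"
```

```text
the job is handed in; nothing more can be done
None
```

The job is handed in: all four chips are swept onto the table, the brush is standing back in its original spot, and the chuck is meshed, fully home and still held down with about 20 N, judging home by the tool's height and the hard stop in the force readings.

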